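# Turn the fittings carousel to the tee

### The job

Someone needs a tee from the parts carousel: push the rim end of the tray's dividers with a fingertip and turn the tray gently until the compartment with the tee fitting stands at the front, centred behind the ticket rail of the base, then let it come to rest and draw back. Push it, never ram or clamp it; leave the fittings lying in their compartments without touching them, and do not disturb the can, the pipe offcut and the carton beside the carousel.

Things in the scene. Friction and masses are not known exactly. Their poses are not given: they have to be found in the camera images.
- base: Fixed base of the parts carousel: dark steel plate 340 x 340 mm, top 12 mm above the bench. Origin: on the bench, under the tray's axis of rotation. Z up. Its FRONT is its -x side, towards the robot (the plate stands up to 0.3 rad askew), the edge with the ticket rail.
- rail (a point): Middle of the ticket rail's top edge, at the base's front centre line: leaning aluminium strip with a blank white card, 220 mm long, 172 mm in front of the tray's axis, top 36 mm above the bench.
- carousel: Revolving sheet-metal tray, grey, 320 mm in diameter, turns endlessly about its vertical z axis. Origin: on the axis, 22 mm above the bench. Floor 28 mm, top of the rim lip 48 mm, hub (44 mm wide) 92 mm above the bench. Six compartments, centred at 0, 60, ... 300 degrees in the tray's frame (ccw from its x axis). Bearing drag 0.2 N m (1.3 N at the rim): coasts about 3 degrees past a push at 0.15 m/s, hardly at all at 0.04 m/s.
- divider (a point): Point in one of the tray's six equal bare-metal upright radial dividers, near its rim end: 145 mm from the axis, 60 mm above the bench, at 30 degrees in the tray's frame; the others follow every 60 degrees. Each is 3 mm thick, reaches from the hub to radius 158 mm and up to 83 mm above the bench, 35 mm over the lip, and can be pushed sideways by a fingertip held just over the lip.
- tee: The TEE fitting wanted: grey plastic, T-shaped, lying flat; straight run 76 mm long along its x axis, branch along its +y with its mouth 38 mm from the origin, sockets 35 mm in diameter; 35 mm high. Loose in one compartment of the tray (which one changes), any yaw. Origin: underside, on the tray floor (28 mm above the bench), where run and branch axes cross, about 95 mm from the tray's axis on the centre line of its compartment (within about 3 mm).
- elbow: 90 degree elbow fitting, grey plastic, L-shaped, lying flat, about 55 x 55 x 35 mm. Loose in one compartment of the tray (which one changes), any yaw. Origin: underside, on the tray floor (28 mm above the bench), mid-way between its arms.
- bend45: 45 degree bend fitting, grey plastic, a shallow V without branch, lying flat, about 85 x 50 x 35 mm. Loose in one compartment of the tray (which one changes), any yaw. Origin: underside, on the tray floor (28 mm above the bench), near the bend.
- coupling: Straight coupling, grey plastic tube standing on end, 35 mm in diameter, 52 mm high, open top. Loose in one compartment of the tray (which one changes), any yaw. Origin: underside, on the tray floor (28 mm above the bench), on its axis.
- cap: End cap, grey plastic, 36 mm in diameter, 33 mm high, closed domed top. Loose in one compartment of the tray (which one changes), any yaw. Origin: underside, on the tray floor (28 mm above the bench), on its axis.
- reducer: Reducing bush, grey plastic, standing: lower part 48 mm in diameter and 22 mm high, upper part 29 mm in diameter, open, top at 44 mm. Loose in one compartment of the tray (which one changes), any yaw. Origin: underside, on the tray floor (28 mm above the bench), on its axis.
- cement: Bystander: closed round can, 72 mm in diameter, 100 mm high, on the bench left (+y) of the base, 0.4 kg. Origin: centre of its underside.
- offcut: Bystander: offcut of grey pipe, 33 mm in diameter, 140 mm high, standing on end on the bench right (-y) of the base; it topples easily. Origin: centre of its underside.
- carton: Bystander: small closed cardboard box, 100 x 70 x 55 mm, on the bench to the right of the base, nearer the robot than the offcut. Origin: centre of its underside.
Mind the look-alikes: they are no part of the job. Leave any brown or purple look-alike of the reducer alone.

How it is judged (in metres and radians):
At the end, for the whole second after the job is handed in: The tee's origin is over 60 mm in front of the tray's axis and within 18 mm of the base's front centre line (about 11 degrees of turn); tray at rest; all fittings on the tray floor; can, offcut and carton within 20 mm of where they stood (y of tee in the frame of base between -0.018 and 0.018 m and x of tee in the frame of base below -0.06 m and angular speed of carousel below 0.05 rad/s and linear speed of tee below 0.02 m/s and height (world z) of tee between 0.02 and 0.055 m and horizontal distance between each of tee, elbow, bend45, coupling, cap, reducer and carousel below 0.145 m and height (world z) of elbow between 0.02 and 0.055 m and height (world z) of bend45 between 0.02 and 0.055 m and height (world z) of coupling between 0.02 and 0.055 m and height (world z) of cap between 0.02 and 0.055 m and height (world z) of reducer between 0.02 and 0.055 m and distance of each of cement, offcut, carton from where it was at the start of the episode below 0.02 m); the robot touches nothing.
It fails at once if the robot touches a fitting (more than 1 N) (contact force between any of the fingers, the arm and tee above 1 N or contact force between any of the fingers, the arm and elbow above 1 N or contact force between any of the fingers, the arm and bend45 above 1 N or contact force between any of the fingers, the arm and coupling above 1 N or contact force between any of the fingers, the arm and cap above 1 N or contact force between any of the fingers, the arm and reducer above 1 N).
It fails at once if a fitting is lifted or thrown off the tray floor (its underside more than 27 mm above it) (height (world z) of any of tee, elbow, bend45, coupling, cap, reducer above 0.055 m).
It fails at once if the tray is spun fast (over 3 rad/s, about half a turn a second) (angular speed of carousel above 3 rad/s).
It fails at once if the tray is rammed or squeezed hard (over 60 N) (contact force between the fingers and carousel above 60 N).
It fails at once if the can, the pipe offcut or the carton beside the carousel is displaced by 20 mm (distance of any of cement, offcut, carton from where it was at the start of the episode above 0.02 m).
It also fails if it takes over 51 s, if anything falls off the work surface, if the arm or the gripper's body presses on something with over 40 N, if the wrist force passes 120 N, or if a joint passes its speed limit or range.

### The arm

A 6-joint arm with a two-finger parallel gripper is mounted at the origin on the work surface. World frame = base frame: x ahead of the robot, y to its left, z up, the work surface at z = 0. Lengths are in mm, angles in rad, forces in N, time in s.
With the tool pointing down it reaches from about 300 to 775 mm from the base axis. Payload 14.6 kg.
Tool frame: the origin (TCP) lies midway between the tips of the shut fingers; the grasp point (between the pads) lies 19 mm behind it; z points along the fingers, y is the direction in which the jaws open and shut (so a half turn about z gives the same grasp; the last joint's range is limited). The gripper opens to 94 mm and grips with 3 to 60 N. Pads are 16 mm wide; open, the fingers measure 119 mm over their backs; the gripper's body (75 mm by 177 mm) begins 78 mm behind the grasp point.
Start: joints at [-1.222, 0.3, 1.521, -0, 1.321, -0.067], TCP at [222.149, -503.129, 205.446] pointing down, gripper open.
Joint ranges: [-3.03, 3.03], [-0.79, 2.21], [0.23, 2.52], [-1.04, 4.18], [0, 3.07], [-2.55, 2.55]. Speed limits (rad/s): [2.22, 2.22, 2.57, 3.14, 3.14, 3.14].

### API

Orientations are given as [roll, pitch, yaw] about the fixed x, y, z axes, in that order (R = Rz(yaw) Ry(pitch) Rx(roll)).
In Python, from cell import manip, camera gives the robot as it stands. The module is installed in compiled form; this text tells all that it offers.
- The arm moves only by the tool jog_arm, never from a script. Its argument "commands" is a list of rows, each a list of 7 numbers: the shift along the world's x, y, z in units of 1 m (1.0 is 1 m), then the turn, a rotation vector about the world's x, y, z in units of 120 degrees (1.0 is 120 degrees), then the opening, from 0 (shut) to 1 (fully open). In form: [[x, y, z, ax, ay, az, grip], ...]. A call has exactly 10 rows; each row is the pose to reach, as a shift and turn from the pose commanded when the call began; what a row does not reach only later rows make up. A row lasts 1/8 s, in which the tool goes at most 62.5 mm and 10.7 degrees, less where a joint would pass 70% of its speed; a pose out of reach is approached as far as the arm can. A call with a number of a shift or a turn outside -1 to 1 is refused whole. A call with a gripper value outside its range is refused whole. The fingers move at their own pace and stop on an object; "grip_force" is the grip in N (left out, the last holds). Time passes only in rows, so rows that repeat a pose let the fingers close, or fill a call up. It gives the time, the measured TCP pose, the force and the opening at its end, in the units of the state.
- manip.read_state(): the state, without advancing time (a new reading comes with each control period).
- camera(name): name is "scene" or "side" or "wrist"; returns a dict with "pixels" (384x512x3 uint8, blue, green, red), "vertical_fov" (degrees; the focal length in pixels is half the picture's height over the tangent of half this angle, whatever the lens; pixels are square), "cx", "cy" (the principal point, pixels), "rvec" (rotation vector, rad) and "tvec" (3), from world to camera coordinates, as OpenCV has them. Camera axes: x right, y down, z forward; pixel columns grow to the right and rows downward; lengths in mm; the calibration is good to about 2 mm. A picture is of the moment at which its call begins. There is no depth.
- manip.sign_off(): hands the job in, once; it reports no verdict.
The state is a dict: "clock": time; "joints": joint angles; "qd": joint speeds; "effort": joint torques, N m; "eef_pos": TCP position; "eef_rot": TCP orientation; "wrist_force": force on the tool from outside, world axes, zero at the start; "moment": the same for the moment, N m; "finger_gap": finger opening in mm.
Only numpy, scipy, OpenCV 4.12 (cv2) and the standard library are available. Lean on these libraries where they do the work, as an engineer would, in place of code of your own. Each camera call takes 0.05 s, during which the arm holds its last target.

## Working session

There is one attempt and no reset: what is moved stays moved. The work goes in short steps, Python scripts to look and compute and a tool call to move; the robot and the scene stay as the last step left them, time stands still between calls to the robot, and variables do not carry over. Pictures are saved under pics/ and viewed, and the job is handed in when it is done.

Besides the shell and the picture viewer there is one more tool, called after "Call:" by a JSON object that holds its "method" and its "body", one argument or row to a line. jog_arm: Moves the arm, as the interface text tells. Its arguments: {"type":"object","properties":{"commands":{"type":"array","items":{"type":"array","items":{"type":"number"}}},"grip_force":{"type":"number"}},"required":["commands"]}

```bash
mkdir -p pics
cat > h.py <<'E'
import numpy as np,cv2
from cell import manip,camera
def snap(n,tag):
    c=camera(n); np.savez(f'pics/{tag}.npz',**{k:np.array(v) for k,v in c.items()}); cv2.imwrite(f'pics/{tag}.png',c['pixels']); return c
def load(tag): return dict(np.load(f'pics/{tag}.npz'))
def K(c):
    h=c['pixels'].shape[0]; f=h/2/np.tan(np.radians(float(c['vertical_fov']))/2)
    return np.array([[f,0,float(c['cx'])],[0,f,float(c['cy'])],[0,0,1.]])
def ray(c,u,v):
    R=cv2.Rodrigues(np.array(c['rvec'],float))[0]; t=np.array(c['tvec'],float).ravel()
    d=R.T@np.linalg.inv(K(c))@np.array([u,v,1.]); o=-R.T@t
    return o,d/np.linalg.norm(d)
def onz(c,u,v,z):
    o,d=ray(c,u,v); return o+d*(z-o[2])/d[2]
def proj(c,P):
    return cv2.projectPoints(np.array(P,float).reshape(-1,3),np.array(c['rvec'],float),np.array(c['tvec'],float),K(c),None)[0].reshape(-1,2)
def tri(obs):
    A=np.zeros((3,3));b=np.zeros(3)
    for c,u,v in obs:
        o,d=ray(c,u,v);M=np.eye(3)-np.outer(d,d);A+=M;b+=M@o
    return np.linalg.solve(A,b)
E
python3 - <<'E'
from h import *
print(manip.read_state())
for n in ['scene','side','wrist']:
    c=snap(n,n+'0'); print(n,c['vertical_fov'],ray(c,256,192))
E
```

```text
{'clock': 0.0, 'joints': array([-1.22158610e+00,  3.00498477e-01,  1.52158421e+00, -2.67238658e-05,
        1.32069589e+00, -6.66043743e-02]), 'qd': array([-7.28980308e-04,  1.42406678e-05, -1.65828775e-04, -5.61129519e-05,
       -6.97665396e-04, -3.36379259e-04]), 'effort': array([ 1.56609127e-03, -5.31807196e+01, -3.52736557e+01,  7.09055574e-02,
        2.44342204e-02, -5.22872779e-05]), 'eef_pos': array([ 222.06244931, -502.889274  ,  204.86999198]), 'eef_rot': array([-3.14040765e+00, -5.31015262e-05,  4.15821196e-01]), 'wrist_force': array([ 0.77269499, -0.12033785, -1.27094086]), 'moment': array([ 0.02598479,  0.03441058, -0.02398168]), 'finger_gap': 93.96692568959168}
scene 43.638917394196696 (array([1421.0816094 ,  -58.0562659 ,  921.50668059]), array([-0.69914679,  0.09569493, -0.70854516]))
side 51.73971326716263 (array([289.68952163, 839.61041412, 862.62689201]), array([ 0.22899925, -0.67837473, -0.6981168 ]))
wrist 69.92832405651382 (array([ 293.63358612, -471.9862291 ,  384.26180283]), array([-0.24523128, -0.1073285 , -0.96350517]))
```

View pics/scene0.png

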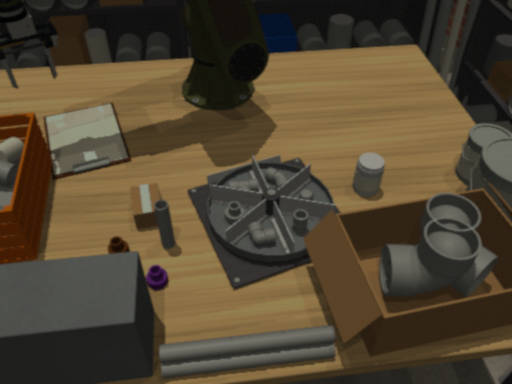

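View pics/side0.png

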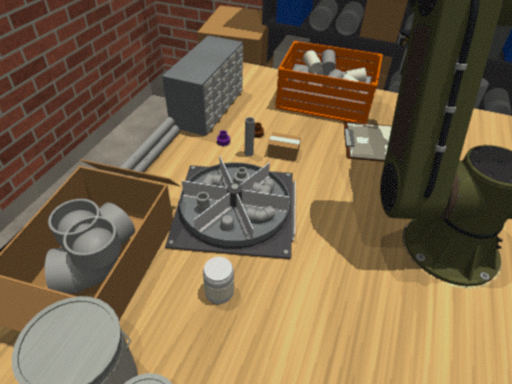

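View pics/wrist0.png

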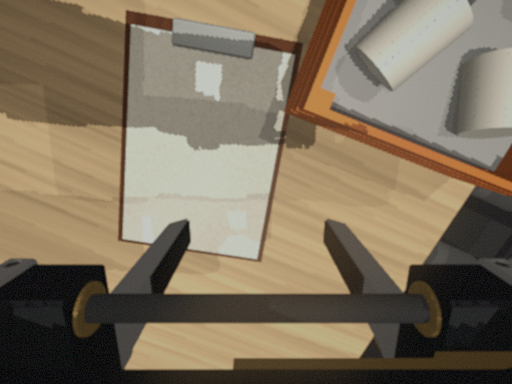

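Scene: the carousel is at about (270,210) px with the can at (369,174), the offcut at (165,225) and the carton at (147,203). Side: the carousel is at (235,205). The wrist camera doesn't see the carousel. I'll enlarge the crops.

Run:
```python
from h import *
a=load('scene0')['pixels'][145:290,180:350]; b=load('side0')['pixels'][155:260,160:305]
g=lambda i:cv2.convertScaleAbs(i,alpha=1.6,beta=15)
cv2.imwrite('pics/sc_crop.png',cv2.resize(g(a),None,fx=4,fy=4,interpolation=2))
cv2.imwrite('pics/si_crop.png',cv2.resize(g(b),None,fx=5,fy=5,interpolation=2))
```

```text
(no output)
```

View pics/sc_crop.png

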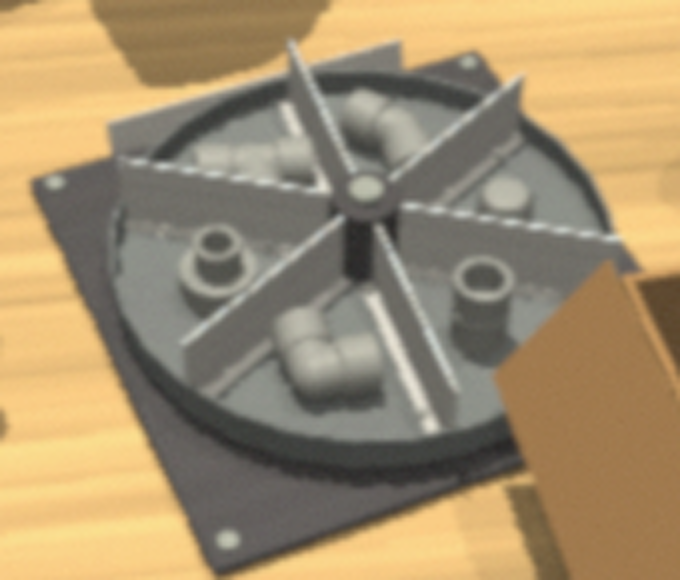

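View pics/si_crop.png

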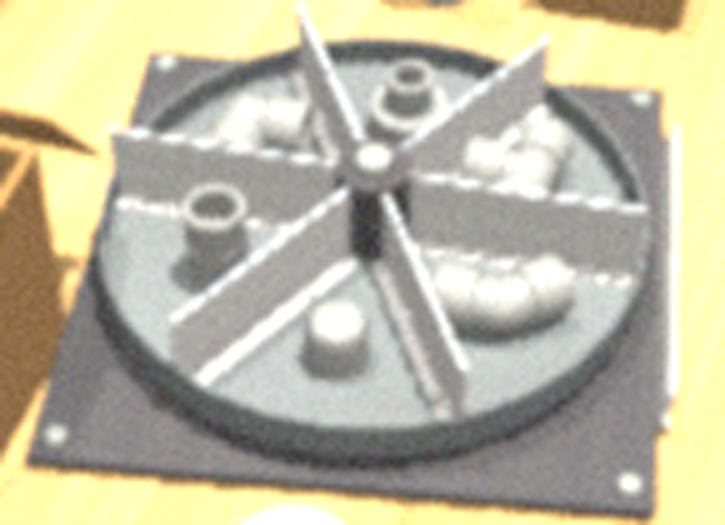

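Run:
```python
from h import *
S=load('scene0');D=load('side0')
s=lambda p:(180+p[0]/4-.375,145+p[1]/4-.375); d=lambda p:(160+p[0]/5-.4,155+p[1]/5-.4)
hub=tri([(S,*s((366,187))),(D,*d((374,157)))]);print('hub',hub.round(1))
for n,c,f,pts in(('scene',S,s,[(292,42),(520,80),(120,160),(184,342),(457,388),(620,240)]),('side',D,d,[(302,8),(547,42),(645,210),(463,368),(174,322),(115,132)])):
    h=onz(c,*f((366,187) if n=='scene' else (374,157)),92)
    print(n,'hub',h.round(1))
    for p in pts:
        q=onz(c,*f(p),83)-hub; print(p,np.hypot(q[0],q[1]).round(1),np.degrees(np.arctan2(q[1],q[0])).round(1))
for c,f,pts in((S,s,[(54,182),(468,62),(228,540)]),(D,d,[(165,62),(642,98),(630,483),(56,433)])):
    for p in pts:
        q=onz(c,*f(p),13)-hub; print('screw',p,q.round(1),np.hypot(q[0],q[1]).round(1),np.degrees(np.arctan2(q[1],q[0])).round(1))
# rail ends top
print('rail scene',[ (onz(S,*s(p),36)-hub).round(1) for p in [(110,126),(400,42)]])
print('rail side',[ (onz(D,*d(p),36)-hub).round(1) for p in [(678,128),(670,415)]])
# tee, centre approx mid height
print('tee',(onz(S,*s((255,158)),50)-hub).round(1),(onz(D,*d((525,155)),50)-hub).round(1))
for nm,p,q in(('can',(369,160),(218,268)),('off',(162,205),(249,121)),):
    print(nm,tri([(S,*p),(D,*q)]).round(1))
print('carton',onz(S,147,195,55).round(1),onz(D,284,141,55).round(1))
```

```text
hub [606.8  91.3  93. ]
scene hub [605.  91.  92.]
(292, 42) 154.5 -169.9
(520, 80) 151.0 129.6
(120, 160) 157.3 -109.7
(184, 342) 157.1 -50.3
(457, 388) 155.2 10.3
(620, 240) 155.4 70.2
side hub [607.5  91.3  92. ]
(302, 8) 151.3 -49.8
(547, 42) 152.9 -110.6
(645, 210) 154.3 -170.0
(463, 368) 155.2 129.6
(174, 322) 156.6 70.3
(115, 132) 153.5 10.9
screw (54, 182) [-109.8 -193.1  -80. ] 222.1 -119.6
screw (468, 62) [-195.8  105.5  -80. ] 222.4 151.7
screw (228, 540) [ 189.6 -106.1  -80. ] 217.3 -29.2
screw (165, 62) [ 194.6 -107.8  -80. ] 222.4 -29.0
screw (642, 98) [-105.2 -193.9  -80. ] 220.6 -118.5
screw (630, 483) [-190.5  104.3  -80. ] 217.2 151.3
screw (56, 433) [108.4 189.6 -80. ] 218.4 60.2
rail scene [array([-135.4, -152.6,  -57. ]), array([-197. ,   55.4,  -57. ])]
rail side [array([-139.8, -150.2,  -57. ]), array([-200.3,   70.4,  -57. ])]
tee [-78.4 -60.6 -43. ] [-64.7 -76.8 -43. ]
can [531.8 361.9  98.7]
off [ 663.  -166.   136.5]
carton [ 543.  -216.1   55. ] [ 553.4 -212.2   55. ]
```

Geometry is consistent: the hub is at (606.5, 91), dividers stand at 10°+60k, and the base yaw is about 16°, so the front lies at −164°. The probable tee compartment is centred at −140°, which needs about −24° (clockwise). I'll shut the fingers, go above the start point behind the −110° divider, and confirm the tee with the wrist camera.

Call:
{"method": "jog_arm", "body": {
  "commands": [
    [0.03,0.04,0,0,0,0.05,0],
    [0.07,0.09,0,0,0,0.1,0],
    [0.11,0.135,0,0,0,0.15,0],
    [0.145,0.18,0,0,0,0.2,0],
    [0.18,0.225,0,0,0,0.25,0],
    [0.22,0.27,0,0,0,0.3,0],
    [0.255,0.315,0,0,0,0.35,0],
    [0.295,0.36,0,0,0,0.4,0],
    [0.33,0.405,0,0,0,0.427,0],
    [0.362,0.446,0,0,0,0.427,0]
  ],
  "grip_force": 20
}}

```text
clock: 1.4
eef_pos: [585.1, -55.3, 205.2]
eef_rot: [-3.141, 0.0, 1.311]
wrist_force: [-0.1, -0.9, -0.0]
finger_gap: 0.8
```

Run:
```python
from h import *
c=snap('wrist','wrist1');snap('scene','scene1')
s=manip.read_state();print(s['clock'],s['eef_pos'],s['eef_rot'],s['finger_gap'],s['qd'].round(3))
cv2.imwrite('pics/w1b.png',cv2.resize(cv2.convertScaleAbs(c['pixels'],alpha=1.5,beta=15),None,fx=1.5,fy=1.5))
```

```text
1.5 [585.71552687 -53.47758956 204.58291613] [-3.14065727e+00 -4.74969318e-04  1.31415614e+00] 0.18436220894073058 [-0.076 -0.044  0.063 -0.016 -0.008 -0.065]
```

View pics/w1b.png

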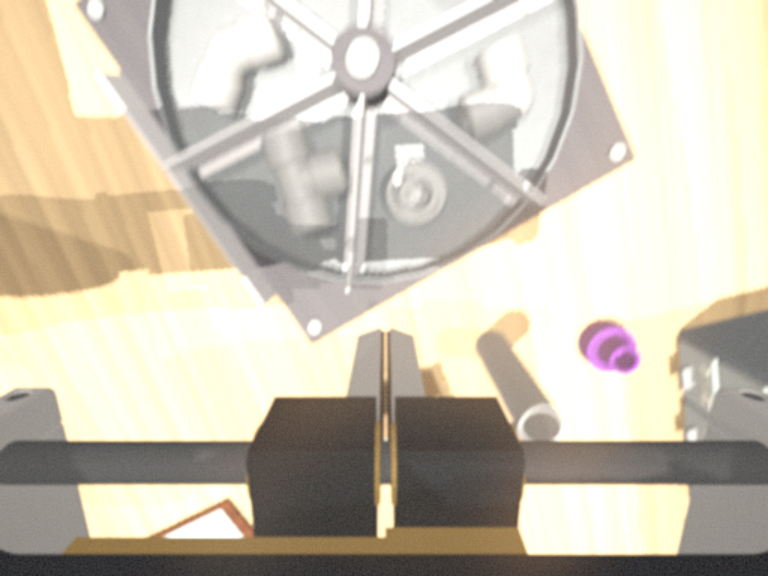

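The wrist picture shows the tee (junction at about (302,172) in the 1.5x picture, branch to the right) between the dividers ending at (170,165) and (348,290). The reducer is to its right at (415,195), the hub at (362,57), and the shut fingers at (383,340).

Run:
```python
from h import *
c=load('wrist1')
f=lambda p:((p[0]+.5)/1.5-.5,(p[1]+.5)/1.5-.5)
h=onz(c,*f((362,57)),92);print('hub',h.round(1))
H=np.array([606.5,91.2,0])
def pol(n,p,z):
    q=onz(c,*f(p),z);r=q-H;print(n,q.round(1),np.hypot(*r[:2]).round(1),np.degrees(np.arctan2(r[1],r[0])).round(1))
pol('tee junction z50',(302,172),50);pol('tee z63',(302,172),63)
pol('run end',(283,128),46);pol('run end',(316,225),46);pol('mouth',(343,172),46)
pol('reducer top',(417,193),72)
pol('div top',(348,290),83);pol('div top',(545,200),83);pol('div',(167,165),83)
for p in((315,327),(618,152),(96,8)):pol('screw',p,13)
pol('rail',(267,298),36);pol('rail',(100,74),36)
```

```text
hub [609.4  92.2  92. ]
tee junction z50 [542.8  37.1  50. ] 83.6 -139.7
tee z63 [545.2  36.4  63. ] 82.2 -138.2
run end [538.   72.1  46. ] 71.1 -164.4
run end [540.2  -5.4  46. ] 117.1 -124.5
mouth [573.4  29.   46. ] 70.5 -118.0
reducer top [ 6.245e+02 -1.000e-01  7.200e+01] 93.1 -78.9
div top [556.  -55.9  83. ] 155.5 -108.9
div top [711.4 -27.7  83. ] 158.6 -48.6
div [459.   64.2  83. ] 150.0 -169.6
screw [ 503.6 -100.8   13. ] 217.9 -118.2
screw [802.8 -14.8  13. ] 223.1 -28.4
screw [417.8 198.7  13. ] 217.2 150.3
rail [477.1 -56.3  36. ] 196.3 -131.3
rail [412.9 146.4  36. ] 201.3 164.1
```

All three views agree. Descend behind the divider to z≈58.

Call:
{"method": "jog_arm", "body": {
  "commands": [
    [0,0,-0.02,0,0,0,0],
    [0,0,-0.04,0,0,0,0],
    [0,0,-0.06,0,0,0,0],
    [0,0,-0.08,0,0,0,0],
    [0,0,-0.1,0,0,0,0],
    [0,0,-0.115,0,0,0,0],
    [0,0,-0.13,0,0,0,0],
    [0,0,-0.14,0,0,0,0],
    [0,0,-0.146,0,0,0,0],
    [0,0,-0.146,0,0,0,0]
  ]
}}

```text
clock: 2.75
eef_pos: [584.1, -57.1, 59.3]
eef_rot: [-3.141, 0.0, 1.31]
wrist_force: [-0.3, -0.3, -0.7]
finger_gap: 0.5
```

Run:
```python
from h import *
c=snap('wrist','wrist2')
cv2.imwrite('pics/w2b.png',cv2.resize(cv2.convertScaleAbs(c['pixels'],alpha=1.5,beta=15),None,fx=1.5,fy=1.5))
s=manip.read_state();print(s['clock'],s['eef_pos'],s['wrist_force'])
# targets: push circle
H=np.array([606.5,91.2])
for a in range(-110,-140,-4):
    t=np.radians(a);e=np.array([np.cos(t),np.sin(t)]);cw=np.array([np.sin(t),-np.cos(t)])
    print(a,((H+148*e-cw*14.5)-np.array([584.1,-57.1])).round(1))
```

```text
2.8 [584.29374621 -57.14195474  59.66503628] [ 0.41804665  0.09408833 -0.41190496]
-110 [-14.6   4.3]
-114 [-24.6   7.2]
-118 [-34.3  10.8]
-122 [-43.7  15.1]
-126 [-52.9  20. ]
-130 [-61.6  25.6]
-134 [-70.   31.8]
-138 [-77.9  38.5]
```

View pics/w2b.png

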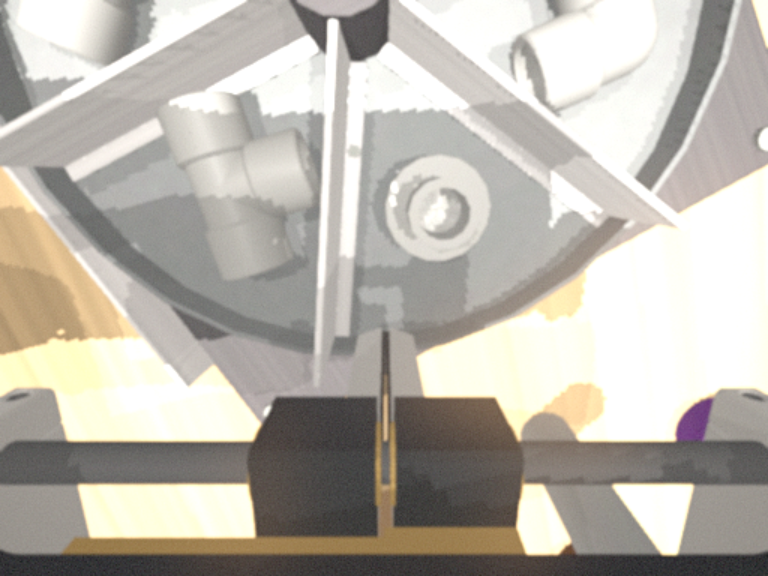

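The wrist view shows the fingertips at (385,340), just right of the divider tip (320,370), inside the rim and clear of the reducer (438,205). Pushing gently at about 0.04 m/s along the arc.

Call:
{"method": "jog_arm", "body": {
  "commands": [
    [-0.006,0.002,0,0,0,0,0],
    [-0.012,0.004,0,0,0,0,0],
    [-0.017,0.005,0,0,0,0,0],
    [-0.022,0.006,0,0,0,0,0],
    [-0.027,0.008,0,0,0,0,0],
    [-0.032,0.01,0,0,0,0,0],
    [-0.037,0.012,0,0,0,0,0],
    [-0.042,0.0145,0,0,0,0,0],
    [-0.047,0.017,0,0,0,0,0],
    [-0.052,0.0195,0,0,0,0,0]
  ]
}}

```text
clock: 4.05
eef_pos: [531.8, -37.5, 59.4]
eef_rot: [-3.142, 0.0, 1.31]
wrist_force: [2.2, -0.2, -0.2]
finger_gap: 0.2
```

Run:
```python
from h import *
c=snap('wrist','wrist3');d=snap('scene','scene3');e=snap('side','side3')
g=lambda i:cv2.convertScaleAbs(i,alpha=1.6,beta=15)
cv2.imwrite('pics/w3b.png',cv2.resize(g(c['pixels']),None,fx=1.5,fy=1.5))
cv2.imwrite('pics/si3.png',cv2.resize(g(e['pixels'][155:260,160:305]),None,fx=5,fy=5,interpolation=2))
s=manip.read_state();print(s['clock'],s['eef_pos'],s['wrist_force'])
```

```text
4.2 [531.7691916  -37.51946968  59.41469936] [ 1.06442342  0.25464012 -0.36607208]
```

View pics/w3b.png

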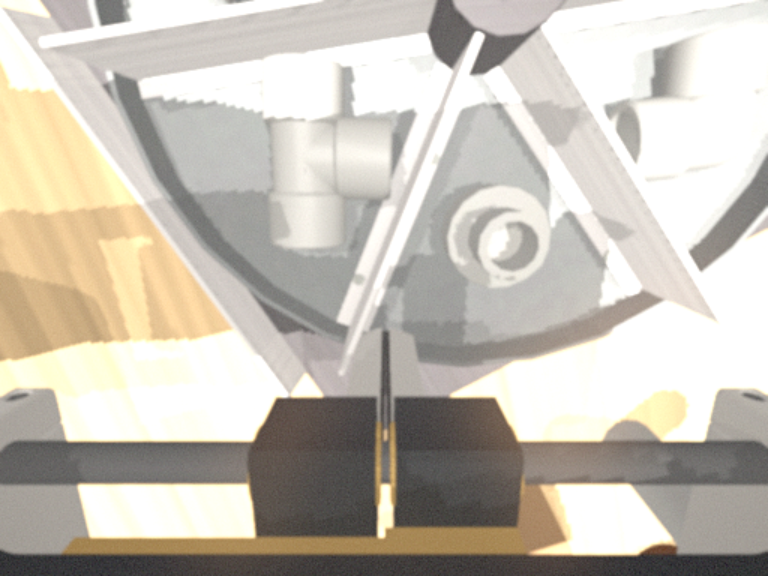

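View pics/si3.png

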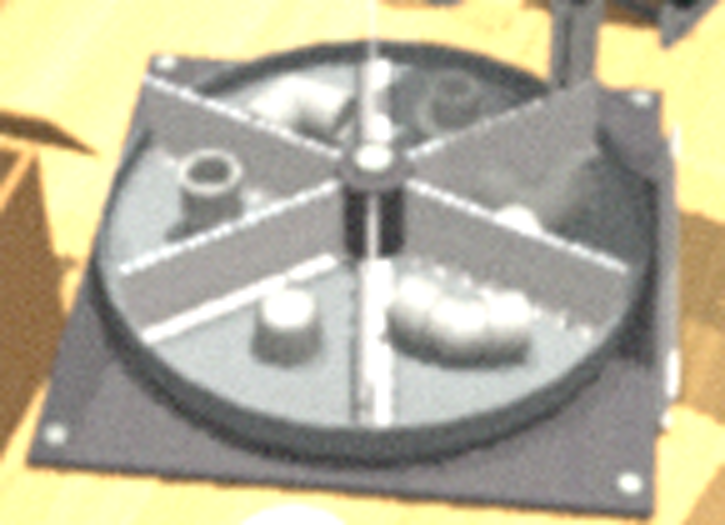

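The tray has turned and the tee is nearer the front (wrist (305,160)). In the side view the dividers now end at (148,78), (625,268) and (122,270). Measuring.

```bash
cat >> h.py <<'E'
H=np.array([606.5,91.2,0])
def pol(c,n,p,z):
    q=onz(c,*p,z);r=q-H;y=np.radians(16);
    b=(np.cos(y)*r[0]+np.sin(y)*r[1],-np.sin(y)*r[0]+np.cos(y)*r[1])
    print(n,np.hypot(*r[:2]).round(1),np.degrees(np.arctan2(r[1],r[0])).round(1),'base xy',np.round(b,1))
d5=lambda p:(160+p[0]/5-.4,155+p[1]/5-.4)
f15=lambda p:((p[0]+.5)/1.5-.5,(p[1]+.5)/1.5-.5)
E
python3 - <<'E'
from h import *
e=load('side3');c=load('wrist3')
for p in((148,78),(625,268),(122,270)):pol(e,'side div',d5(p),83)
pol(c,'wr div',f15((344,370)),83);pol(c,'wr div',f15((712,317)),83);pol(c,'wr div',f15((45,42)),83)
pol(c,'tee z46',f15((306,157)),46);pol(c,'tee z63',f15((306,157)),63)
E
```

```text
side div 156.6 -7.4 base xy [143.7 -62.3]
side div 156.1 172.6 base xy [-143.3   62. ]
side div 157.2 52.5 base xy [126.4  93.4]
wr div 155.1 -126.0 base xy [-122.3  -95.5]
wr div 152.6 -67.7 base xy [  16.7 -151.7]
wr div 154.7 173.8 base xy [-143.3   58.5]
tee z46 94.6 -156.3 base xy [-93.8 -12.6]
tee z63 92.6 -154.9 base xy [-91.4 -14.7]
```

About 7° more to go, so I'll push slowly by (−16, +10.5) mm.

Call:
{"method": "jog_arm", "body": {
  "commands": [
    [-0.002,0.001,0,0,0,0,0],
    [-0.004,0.0025,0,0,0,0,0],
    [-0.006,0.004,0,0,0,0,0],
    [-0.008,0.005,0,0,0,0,0],
    [-0.01,0.0065,0,0,0,0,0],
    [-0.012,0.008,0,0,0,0,0],
    [-0.014,0.009,0,0,0,0,0],
    [-0.0155,0.01,0,0,0,0,0],
    [-0.0165,0.011,0,0,0,0,0],
    [-0.0165,0.011,0,0,0,0,0]
  ]
}}

```text
clock: 5.45
eef_pos: [515.5, -26.5, 59.4]
eef_rot: [-3.141, 0.0, 1.31]
wrist_force: [0.4, 0.1, 0.2]
finger_gap: 0.7
```

Run:
```python
from h import *
c=snap('wrist','wrist4');e=snap('side','side4')
g=lambda i:cv2.convertScaleAbs(i,alpha=1.6,beta=15)
cv2.imwrite('pics/w4b.png',cv2.resize(g(c['pixels']),None,fx=1.5,fy=1.5))
cv2.imwrite('pics/si4.png',cv2.resize(g(e['pixels'][155:260,160:305]),None,fx=5,fy=5,interpolation=2))
s=manip.read_state();print(s['clock'],s['eef_pos'],s['wrist_force'])
```

```text
5.55 [515.46743373 -26.60799215  59.34680051] [-0.47609837  0.46177663  1.16973758]
```

View pics/w4b.png

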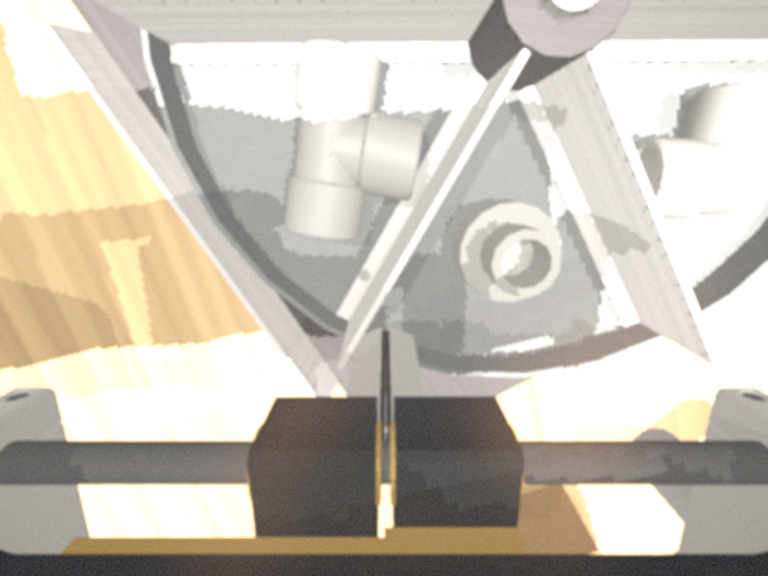

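View pics/si4.png

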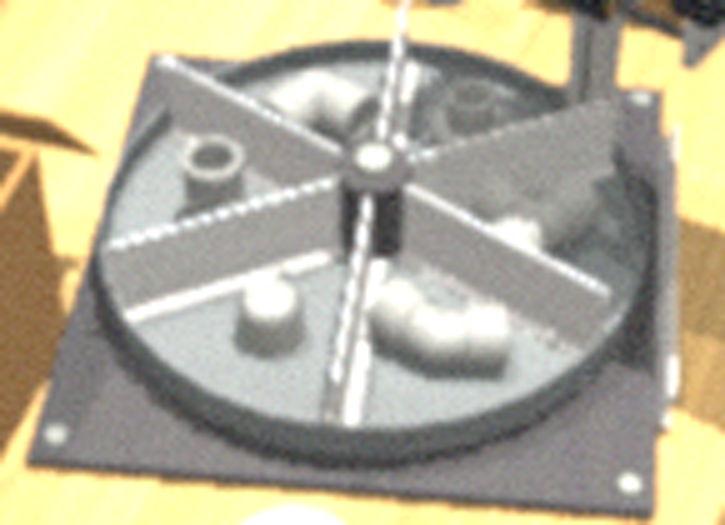

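Run:
```python
from h import *
e=load('side4');c=load('wrist4')
for p in((165,62),(607,295),(108,247)):pol(e,'side div',d5(p),83)
pol(c,'wr div',f15((343,360)),83);pol(c,'wr div',f15((708,358)),83)
pol(c,'tee z46',f15((333,146)),46);pol(c,'tee z63',f15((333,146)),63)
```

```text
side div 157.1 -13.7 base xy [136.5 -77.8]
side div 157.8 164.3 base xy [-134.2   83. ]
side div 157.8 45.4 base xy [137.5  77.4]
wr div 153.3 -134.1 base xy [-132.9  -76.4]
wr div 153.1 -75.2 base xy [  -3.3 -153.1]
tee z46 93.6 -164.1 base xy [-93.6   0.1]
tee z63 92.4 -162.9 base xy [-92.4  -1.8]
```

Tee y is about 0 to −2 mm in the base frame. Back off from the divider, then lift and draw away.

Call:
{"method": "jog_arm", "body": {
  "commands": [
    [0.004,-0.003,0,0,0,0,0],
    [0.009,-0.007,0,0,0,0,0],
    [0.013,-0.01,0,0,0,0,0],
    [0.013,-0.01,0.01,0,0,0,0],
    [0.013,-0.01,0.03,0,0,0,0],
    [0.013,-0.01,0.055,0,0,0,0],
    [0.013,-0.01,0.085,0,0,0,0],
    [0.013,-0.01,0.12,0,0,0,0],
    [0.013,-0.01,0.15,0,0,0,0],
    [0.013,-0.01,0.17,0,0,0,0]
  ]
}}

```text
clock: 6.8
eef_pos: [528.7, -36.6, 231.7]
eef_rot: [3.14, -0.0, 1.31]
wrist_force: [0.1, -0.4, 0.0]
finger_gap: 0.7
```

Call:
{"method": "jog_arm", "body": {
  "commands": [
    [-0.02,-0.01,0,0,0,0,0],
    [-0.04,-0.03,0,0,0,0,0],
    [-0.06,-0.05,0,0,0,0,0],
    [-0.08,-0.07,0,0,0,0,0],
    [-0.1,-0.09,0,0,0,0,0],
    [-0.11,-0.11,0,0,0,0,0],
    [-0.12,-0.13,0,0,0,0,0],
    [-0.12,-0.14,0,0,0,0,0],
    [-0.12,-0.14,0,0,0,0,0],
    [-0.12,-0.14,0,0,0,0,0]
  ]
}}

```text
clock: 8.05
eef_pos: [408.9, -176.1, 229.5]
eef_rot: [-3.141, -0.0, 1.311]
wrist_force: [0.0, 0.2, -0.4]
finger_gap: 0.5
```

Run:
```python
from h import *
c=snap('scene','scene5');e=snap('side','side5')
g=lambda i:cv2.convertScaleAbs(i,alpha=1.6,beta=15)
cv2.imwrite('pics/sc5.png',cv2.resize(g(c['pixels'][145:290,180:350]),None,fx=4,fy=4,interpolation=2))
cv2.imwrite('pics/si5.png',cv2.resize(g(e['pixels'][90:300,160:305]),None,fx=2.8,fy=2.8,interpolation=2))
cv2.imwrite('pics/si5c.png',cv2.resize(g(e['pixels'][155:260,160:305]),None,fx=5,fy=5,interpolation=2))
for n in('scene','side'):
    a=load(n+'0')['pixels'].astype(int);b=load(n+'5')['pixels'].astype(int)
    R={'scene':[(350,145,390,200),(130,180,178,250)],'side':[(200,255,240,305),(240,115,302,162)]}[n]
    for x0,y0,x1,y1 in R: print(n,'mean diff',abs(a-b)[y0:y1,x0:x1].mean().round(2))
s=manip.read_state();print(s['clock'],s['eef_pos'],s['wrist_force'])
```

```text
scene mean diff 1.13
scene mean diff 6.09
side mean diff 6.28
side mean diff 7.12
8.15 [ 408.85883869 -176.10113655  229.42649937] [ 0.55074864  0.24755373 -0.20947911]
```

View pics/sc5.png

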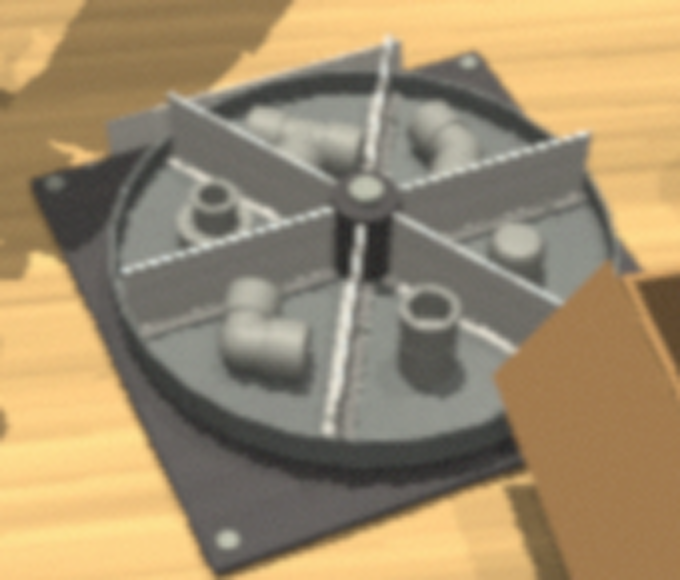

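View pics/si5c.png

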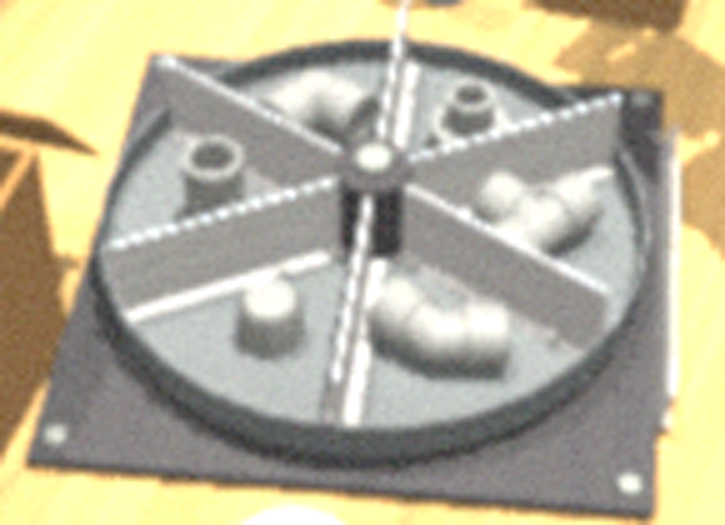

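Run:
```python
from h import *
S=load('scene5');D=load('side5')
s=lambda p:(180+p[0]/4-.375,145+p[1]/4-.375)
for p in((165,62),(607,295),(108,247)):pol(D,'side div',d5(p),83)
for p in((390,42),(172,96),(125,270),(587,137)):pol(S,'scene div',s(p),83)
pol(S,'tee',s((305,135)),50);pol(D,'tee',d5((545,205)),50)
a=[]
for n in('scene','side'):
    r=[load(n+k)['pixels'] for k in'05']
    sl=np.s_[130:260,120:400] if n=='scene' else np.s_[100:310,190:310]
    a.append(np.hstack([x[sl] for x in r]))
w=max(x.shape[1] for x in a)
cv2.imwrite('pics/cmp.png',np.vstack([cv2.copyMakeBorder(x,0,0,0,w-x.shape[1],0) for x in a]))
```

```text
side div 157.1 -13.7 base xy [136.5 -77.8]
side div 157.8 164.3 base xy [-134.2   83. ]
side div 157.8 45.4 base xy [137.5  77.4]
scene div 148.8 165.2 base xy [-127.9   76.2]
scene div 154.9 -134.3 base xy [-134.6  -76.8]
scene div 156.1 -74.8 base xy [  -2.3 -156.1]
scene div 152.2 104.3 base xy [  4.5 152.1]
tee 99.0 -165.2 base xy [-99.   2.]
tee 98.5 -155.3 base xy [-97.4 -14.9]
```

View pics/cmp.png

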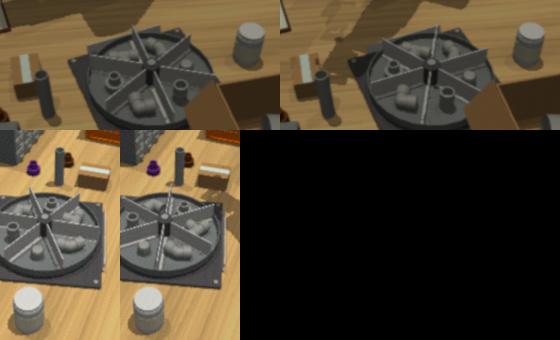

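Dividers agree in both views (compartment centred at −164.6°), and the bystanders haven't moved. The tee estimate from the side view disagrees with the scene view (−15 against +2 mm), so I'll look from above to settle it.

Call:
{"method": "jog_arm", "body": {
  "commands": [
    [0.01,0.02,0,0,0,0,0],
    [0.03,0.05,0,0,0,0,0],
    [0.05,0.08,0,0,0,0,0],
    [0.07,0.11,0,0,0,0,0],
    [0.08,0.14,0,0,0,0,0],
    [0.09,0.16,0,0,0,0,0],
    [0.09,0.17,0,0,0,0,0],
    [0.09,0.17,0,0,0,0,0],
    [0.09,0.17,0,0,0,0,0],
    [0.09,0.17,0,0,0,0,0]
  ]
}}

```text
clock: 9.4
eef_pos: [498.5, -7.2, 229.6]
eef_rot: [3.141, 0.0, 1.309]
wrist_force: [0.1, 0.2, -0.1]
finger_gap: 0.4
```

Run:
```python
from h import *
c=snap('wrist','wrist6')
cv2.imwrite('pics/w6b.png',cv2.resize(cv2.convertScaleAbs(c['pixels'],alpha=1.2,beta=5),None,fx=1.5,fy=1.5))
print(ray(c,256,192),manip.read_state()['eef_pos'])
```

```text
(array([518.77624551,  67.78337467, 408.84327956]), array([-0.07089168, -0.25987564, -0.96303636])) [498.56388255  -7.12660089 229.5122922 ]
```

View pics/w6b.png

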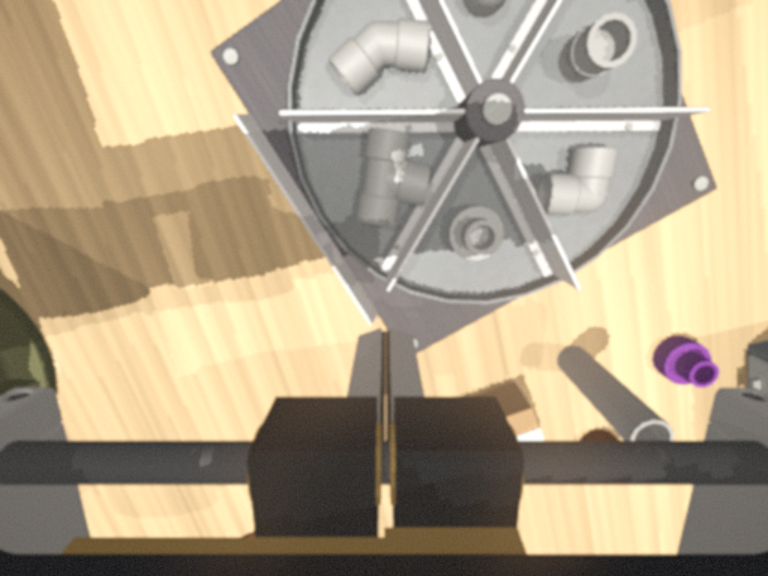

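From above, the tee's run goes from (390,126) to (377,222), with the branch mouth at (430,186) and the junction at about (383,175).

Run:
```python
from h import *
c=load('wrist6')
pol(c,'hub',f15((498,108)),92)
for z in(46,60):pol(c,'tee',f15((383,175)),z)
pol(c,'end',f15((390,126)),46);pol(c,'end',f15((377,222)),46);pol(c,'mouth',f15((430,186)),46)
for p in((390,290),(282,113),(577,287)):pol(c,'div',f15(p),83)
for p in((231,57),(702,184)):pol(c,'screw',f15(p),13)
pol(c,'rail',f15((238,117)),36);pol(c,'rail',f15((369,320)),36)
```

```text
hub 2.1 -37.0 base xy [ 1.3 -1.7]
tee 92.9 -164.6 base xy [-92.9   1. ]
tee 92.8 -164.7 base xy [-92.8   1.1]
end 74.8 171.2 base xy [-67.9  31.4]
end 121.7 -149.6 base xy [-117.8  -30.2]
mouth 68.8 -140.5 base xy [-63.1 -27.4]
div 156.7 -133.3 base xy [-134.8  -80. ]
div 154.1 166.1 base xy [-133.5   76.8]
div 156.9 -74.7 base xy [  -1.9 -156.9]
screw 217.2 151.4 base xy [-154.8  152.4]
screw 224.1 -29.3 base xy [ 157.7 -159.1]
rail 202.1 165.0 base xy [-173.2  104.1]
rail 204.1 -132.4 base xy [-173.8 -107.1]
```

The tee is at y ≈ +1 mm and x ≈ −93 mm in the base frame, and the rail ends are symmetric. The side-view estimate came from a bad pixel pick. I'll draw back once more and hand in.

Call:
{"method": "jog_arm", "body": {
  "commands": [
    [-0.01,-0.02,0,0,0,0,0],
    [-0.03,-0.05,0,0,0,0,0],
    [-0.05,-0.08,0,0,0,0,0],
    [-0.07,-0.11,0,0,0,0,0],
    [-0.08,-0.14,0,0,0,0,0],
    [-0.09,-0.16,0,0,0,0,0],
    [-0.09,-0.17,0,0,0,0,0],
    [-0.09,-0.17,0,0,0,0,0],
    [-0.09,-0.17,0,0,0,0,0],
    [-0.09,-0.17,0,0,0,0,0]
  ]
}}

```text
clock: 10.7
eef_pos: [408.9, -176.1, 229.4]
eef_rot: [-3.142, -0.0, 1.311]
wrist_force: [-1.0, -0.6, -0.1]
finger_gap: 0.3
```

```bash
python3 -c "
from cell import manip
s=manip.read_state();print(s['clock'],s['eef_pos'],s['wrist_force'])
print(manip.sign_off())"
```

```text
10.7 [ 408.87317102 -176.09478361  229.43290019] [-0.99816505 -0.60546736 -0.14080892]
the job is handed in; nothing more can be done
None
```

The tee's compartment now stands at the front, centred behind the ticket rail, and I handed the job in at 10.7 s. I pushed one divider with the shut fingertips at about 0.04 m/s, turning the tray about 24° clockwise, then backed off, lifted and drew away.

**Tee position:** The last view from above put it 93 mm in front of the axis and about 1 mm off the front centre line.

**Tray:** The dividers put the compartment centre at about −164°, and the front is at −164°. The divider positions in the side view were the same before and after I drew back, so the tray was at rest.

**Other items:** The fittings lie in their compartments. The can, pipe offcut and carton look unmoved in before-and-after pictures, compared by eye. The picture-difference numbers for them ranged from 1 to 7, and I put the higher ones down to the arm's shadow.

**Forces:** The wrist force readings after each move stayed at about 2 N or less.

**Disagreement:** One estimate of the tee from the side camera gave −15 mm. The scene view gave +2 mm and the view from above +1 mm, so I took the side value to be a bad pixel pick and did not use it.

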